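Push the instrument case home in the loading guide

TASK

Push the large metal instrument case along the counter, without gripping or lifting it, until it is home in the steriliser's loading guide: one long side flat against the back rail and one end against the end stop. The end stop is clamped at either the left or the right of the rail; push the case to whichever end it is at. Leave everything else on the counter where it stands and finish clear of the case.

Things in the scene. Friction and masses are not known exactly. Their poses are not given: they have to be found in the camera images.
- case: Large closed aluminium case, dark seam, rows of dark holes in its flat lid: 110 mm (its x) by 170 mm (its y) by 50 mm high, nothing sticking out. Origin: centre of its underside, z up. Loose on the robot's side of the rail, up to 25 degrees askew to it, near its middle. 0.45 to 0.95 kg; slides under some 3 to 12 N and stays where left. Either long side may face the rail.
- rail: Back rail: straight steel bar fixed to the counter, 20 mm thick (its x), 540 mm long (its y), 30 mm high. Origin: centre of its underside. Its -x side, 10 mm from the origin, looks towards the robot; the case goes against it. With the case flush, the case's centre lies 65 mm from the rail's origin along the rail's -x.
- stop: End stop: fixed steel block 80 mm (its x) by 20 mm (its y), 35 mm high, 47 mm with its black thumb screw. Square against the rail's front, about 240 mm from its middle, at its left (+y) or right (-y) end; axes parallel to the rail's, origin centre of underside. The case's end goes against the side facing the rail's middle: case centre then 95 mm from the stop's origin along the rail.
- pot: A small open steel pot, 68 mm across and 40 mm high, loose, standing in front of the rail about 240 mm from its middle, at the end where the stop is not. Leave it alone. Origin at the centre of its underside.
- bottle: White bottle, 66 mm across, 180 mm high, at the left of the counter towards the robot. Leave it alone. Origin at the centre of its underside.
- jar: Glass jar with a wooden-coloured lid, 72 mm across, 110 mm high, at the right of the counter towards the robot. Leave it alone. Origin at the centre of its underside.
- small_box: Small plain metal box, 60 by 90 by 35 mm high, at the right. It is not the case: leave it alone. Origin at the centre of its underside.
- tape: Roll of tape lying flat, 70 mm across, 25 mm high, at the left. Leave it alone. Origin at the centre of its underside.
- vial: Small amber jar, 44 mm across, 90 mm high, at the far right. Leave it alone. Origin at the centre of its underside.
Not all that is in view belongs to the job. What is shaped like the stop but blue or orange is not meant.

How it is judged:
By the outcome, as a careful person would: the job done as asked, in the order asked, and still so for the second after the job is handed in, with the robot touching nothing.
It also fails if it takes over 64 s, if anything falls off the work surface, if the arm or the gripper's body presses on something with over 40 N, if the wrist force passes 120 N, or if a joint passes its speed limit or range.

ROBOT

A 6-joint arm with a two-finger parallel gripper is mounted at the origin on the work surface. World frame = base frame: x ahead of the robot, y to its left, z up, the work surface at z = 0. Lengths are in m, angles in rad, forces in N, time in s.
With the tool pointing down it reaches from about 0.425 to 0.95 m from the base axis. Payload 3.5 kg.
Tool frame: the origin (TCP) lies on the centre line of the jaws, within the pads' length; the fingertips stand ahead of it and the grasp point (between the pads) lies 11 mm behind it (tips_ahead is the z of the fingertips in the tool frame, in m); z points along the fingers, y is the direction in which the jaws open and shut (so a half turn about z gives the same grasp; the last joint's range is limited). The gripper opens to 85 mm and grips with 20 to 120 N. Pads are 22 mm wide; open, the fingers measure 114 mm over their backs; the gripper's body (76 mm by 85 mm) begins 54 mm behind the grasp point. The pads swing forward as they close: fully open they stand 13 mm farther back than shut.
Start: joints at [1.081, 0.286, 1.577, -0, 1.279, -0.15], TCP at [0.225, 0.636, 0.239] pointing down, gripper open.
Joint ranges: [-2.77, 2.77], [-0.9, 2.22], [0.21, 2.48], [-1.53, 4.67], [0.24, 2.81], [-2.84, 2.84]. Speed limits (rad/s): [2.79, 2.79, 3.14, 3.14, 3.14, 3.14].

INTERFACE

Orientations are given as a unit quaternion [x, y, z, w].
In Python, from plant import * gives the robot as it stands. The module is installed in compiled form; this text tells all that it offers.
- The arm moves only by the tool move_arm, never from a script. Its arguments are lists of equal length, an entry for each row: "linear": the shift along the world's x, y, z in m, a list of three; "twist": the turn, a rotation vector about the world's x, y, z in degrees, a list of three. A call has 1 to 20 rows; each row shifts and turns the pose as measured when the row begins; what a row does not reach is not made up. A row lasts 1/12 s, in which the tool goes at most 41.7 mm and 7.16 degrees, less where a joint would pass 70% of its speed; a pose out of reach is approached as far as the arm can. A call is refused whole if a number of a shift passes 0.0417 or a number of a turn 7.16, either way. A call with a gripper value outside its range is refused whole. "grip" is the opening, from 0 (shut) to 1 (fully open), set as the call begins (left out, the last holds). The fingers move at their own pace and stop on an object; "force" is the grip in N (left out, the last holds). Time passes only in rows, so rows that do not move let the fingers close. It gives the time, the measured TCP pose, the force and the opening at its end, in the units of the state.
- get_state(): the state, without advancing time (a new reading comes with each control period).
- read_camera(name): name is "scene" or "top"; returns a dict with "img" (384x512x3 uint8, blue, green, red), "depth" (384x512 float32, m along the optical axis (not along the pixel's ray), 0 where there is no reading), "fx", "fy", "cx", "cy" (pixels), "rvec" (rotation vector, rad) and "tvec" (3), from world to camera coordinates, as OpenCV has them. Camera axes: x right, y down, z forward; pixel columns grow to the right and rows downward; lengths in m; the calibration is good to about 2 mm. A picture is of the moment at which its call begins.
- sign_off(): hands the job in, once; it reports no verdict.
The state is a dict: "time": time; "qpos": joint angles; "dq": joint speeds; "joint_efforts": joint torques, N m; "eef_pos": TCP position; "tcp_rot": TCP orientation; "contact_force": force on the tool from outside, world axes, zero at the start; "wrist_torque": the same for the moment, N m; "opening": opening from 0.0 (shut) to 1.0 (fully open).
Only numpy, scipy, OpenCV 4.12 (cv2) and the standard library are available. Lean on these libraries where they do the work, as an engineer would, in place of code of your own. Each camera call takes 0.05 s, during which the arm holds its last target.

## Working session

There is one attempt and no reset: what is moved stays moved. The work goes in short steps, Python scripts to look and compute and a tool call to move; the robot and the scene stay as the last step left them, time stands still between calls to the robot, and variables do not carry over. Pictures are saved under pics/ and viewed, and the job is handed in when it is done.

Besides the shell and the picture viewer there is one more tool, called as name(argument=value, ...) on one line, values as JSON. move_arm: Moves the arm, as the interface text tells. Its arguments: {"type":"object","properties":{"linear":{"type":"array","items":{"type":"array","items":{"type":"number"}}},"twist":{"type":"array","items":{"type":"array","items":{"type":"number"}}},"grip":{"type":"number"},"force":{"type":"number"}},"required":["linear","twist"]}

```bash
mkdir -p pics; python3 - <<'E'
from plant import *
import cv2,pickle
for n in("scene","top"):
    r=read_camera(n); cv2.imwrite(f"pics/{n}0.png",r["img"]); pickle.dump(r,open(f"{n}0.pkl","wb")); print(n,r["fx"],r["cx"],r["cy"],r["rvec"],r["tvec"])
s=get_state(); print(s)
E
```

```text
scene 380.1812596237106 249.92978559533768 184.75992961944507 [ 2.27922688  1.00264463 -0.33243515] [-0.35783059 -0.32669908  1.42053827]
top 375.4494575595885 256.71079760764053 188.98901817187863 [ 2.17717676 -2.12011804  0.21499077] [-0.0750033   0.56029162  0.97388794]
{'time': 0.1, 'qpos': array([ 1.08098598e+00,  2.87084931e-01,  1.57801194e+00,  3.38078617e-05,
        1.27859617e+00, -1.49986219e-01]), 'dq': array([-0.00130428, -0.0032519 , -0.00121261,  0.00026999, -0.00335047,
        0.00091659]), 'joint_efforts': array([ 2.97843999e-04, -4.07295656e+01, -2.93699133e+01, -2.06222621e-04,
        3.43245854e-03,  5.33102181e-06]), 'eef_pos': array([0.22467827, 0.63590914, 0.23809034]), 'tcp_rot': array([ 1.69100400e-01,  9.85598271e-01, -9.91824419e-04, -3.45615278e-04]), 'contact_force': array([-0.22806431, -0.41114371, -0.07003539]), 'wrist_torque': array([ 0.01890937, -0.01595607,  0.0034487 ]), 'opening': 1.000638557864965}
```

View pics/scene0.png

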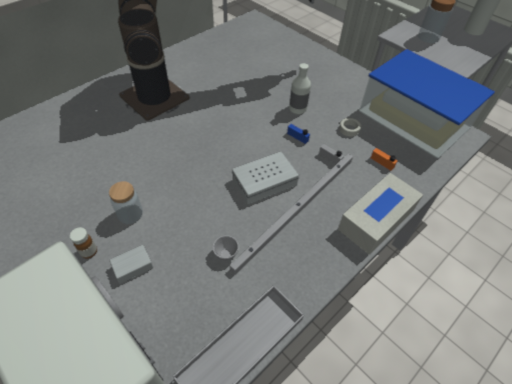

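View pics/top0.png

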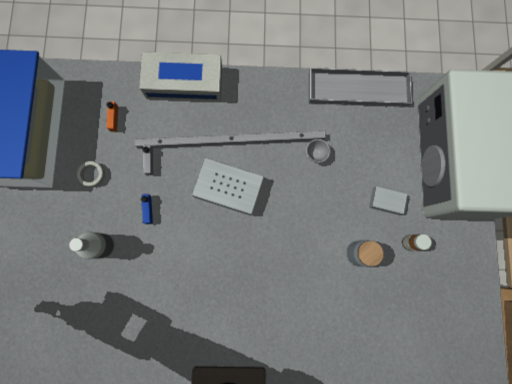

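The scene view shows the case at (265,178), the rail running from (235,265) to (352,160) and the grey stop at (332,152). In the top view the case is at (229,187) and the rail runs from (137,143) to (325,135).

There are three stop-shaped things in the top view:
- Grey at (147,160), touching the rail's front at its left end. This fits the description.
- Blue at (146,208), a decoy.
- Orange at (111,115), a decoy.

I'll confirm this with a crop and measure.

```bash
cat > h.py <<'E'
import numpy as np,cv2,pickle
def cam(r):
    R=cv2.Rodrigues(np.array(r["rvec"],float))[0]; t=np.array(r["tvec"],float).ravel()
    return R,t,-R.T@t
def ray(r,uv,z):
    R,t,C=cam(r); uv=np.atleast_2d(uv).astype(float)
    d=np.c_[(uv[:,0]-r["cx"])/r["fx"],(uv[:,1]-r["cy"])/r["fy"],np.ones(len(uv))]@R
    return C+d*((z-C[2])/d[:,2])[:,None]
def proj(r,P):
    R,t,C=cam(r); p=np.atleast_2d(P)@R.T+t
    return np.c_[p[:,0]/p[:,2]*r["fx"]+r["cx"],p[:,1]/p[:,2]*r["fy"]+r["cy"]]
def cloud(r):
    R,t,C=cam(r); h,w=r["depth"].shape; v,u=np.mgrid[:h,:w]; d=r["depth"]
    p=np.stack([(u-r["cx"])/r["fx"]*d,(v-r["cy"])/r["fy"]*d,d],-1)
    return (p-t)@R
E
python3 - <<'E'
from h import *
T=pickle.load(open("top0.pkl","rb"));S=pickle.load(open("scene0.pkl","rb"))
print(cam(T)[2],cam(S)[2], proj(T,[.225,.636,.239]),proj(S,[.225,.636,.239]))
for n,r in(("T",T),("S",S)):
    c=cloud(r);z=c[...,2].copy();z[r["depth"]==0]=0
    print(n,"table z", np.median(z[250:300,180:300]))
    pickle.dump(c,open(n+"c.pkl","wb"))
    for nm,lo,hi in(("high",.042,.06),("mid",.022,.042)):
        m=((z>lo)&(z<hi)).astype(np.uint8)
        k,l,st,ce=cv2.connectedComponentsWithStats(m)
        for i in range(1,k):
            if st[i,4]>60:
                p=c[l==i]; (cx,cy),(a,b),an=cv2.minAreaRect(p[:,:2].astype(np.float32)); print(nm,st[i],np.round([cx,cy,a,b,an],3),round(float(np.median(p[:,2])),3))
im=cv2.resize(T["img"][95:225,85:345],None,fx=3,fy=3,interpolation=2)
cv2.imwrite("pics/crop0.png",im)
E
```

```text
[ 0.391712   -0.02928667  1.05532645] [ 1.07411994 -0.53087408  0.90395965] [[-89.06054567 328.10786119]] [[321.41402304   2.15873979]]
T table z 0.0002549720179456675
high [  0  71  59 114 445] [ 0.702  0.518  0.106  0.339 71.038] 0.051
high [141  90  79   6 218] [8.3000e-01 1.6100e-01 2.1800e-01 6.0000e-03 8.9706e+01] 0.051
high [420  93   6  61 183] [ 7.6600e-01 -5.2600e-01  6.0000e-03  1.7300e-01  8.9467e+01] 0.051
high [ 192  158   72   56 2488] [5.7200e-01 1.9000e-02 1.7100e-01 1.1100e-01 7.3539e+01] 0.05
high [424 182  20  35 123] [ 0.543 -0.532  0.103  0.031 22.888] 0.051
mid [309  67 103  37 509] [ 0.885 -0.358  0.103  0.301  0.253] 0.028
mid [  3  74  58 112 474] [ 0.699  0.519  0.112  0.34  69.568] 0.032
mid [143  85  78  14 234] [0.83  0.159 0.033 0.221 8.317] 0.032
mid [417  94   6  68 166] [ 7.590e-01 -5.270e-01  7.000e-03  1.990e-01  8.881e+01] 0.034
mid [106 101  10  28 203] [0.766 0.358 0.078 0.021 2.484] 0.034
mid [ 135  131  195   43 1766] [0.675 0.011 0.101 0.543 5.507] 0.03
mid [ 77 161  26  25 238] [0.597 0.403 0.067 0.068 0.311] 0.025
mid [421 178  36  40 136] 
[... 1585 characters left out ...]
  124  127 1438] [0.67  0.012 0.1   0.541 4.746] 0.032
mid [371 148  26  18 186] [0.766 0.355 0.079 0.021 2.679] 0.035
mid [232 173  67  28 266] [ 6.0100e-01 -1.5000e-02  1.9900e-01  9.0000e-02  4.2132e+01] 0.032
mid [339 203  79  48 261] [ 0.927  0.138  0.243  0.098 63.496] 0.032
mid [115 204  26  17 114] [ 4.1600e-01 -3.5400e-01  7.1000e-02  3.3000e-02  7.6756e+01] 0.032
mid [212 235  26  25 233] [ 0.678 -0.23   0.065  0.068 60.472] 0.034
mid [ 77 242  18  13  79] [ 4.4300e-01 -4.9500e-01  4.4000e-02  2.0000e-02  8.5499e+01] 0.033
mid [109 245  43  35 858] [ 5.4500e-01 -4.3300e-01  9.0000e-02  6.2000e-02  7.7334e+01] 0.036
mid [172 285 131  99 628] [ 0.883 -0.36   0.3    0.101 89.8  ] 0.03
```

View pics/crop0.png

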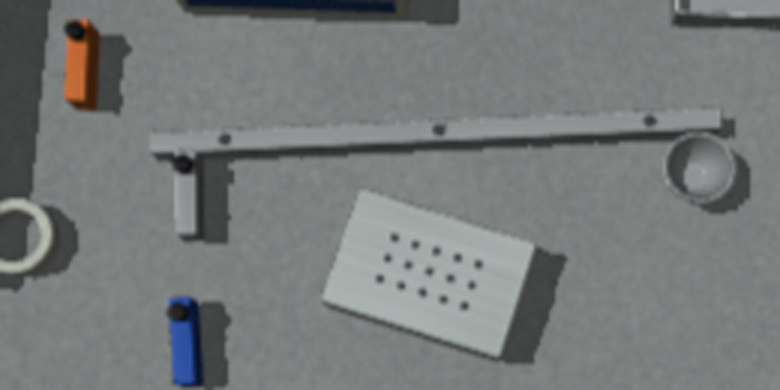

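```bash
python3 - <<'E'
from h import *
for n,f in(("T","top0"),("S","scene0")):
    c=pickle.load(open(n+"c.pkl","rb")); x,y,z=c[...,0],c[...,1],c[...,2]
    # rail top
    m=(z>.026)&(z<.034)&(x>.66)&(x<.76)&(abs(y)<.33)&(y<.20)&(y>-.18)
    if n=="S": m&=(x>.69)
    p=c[m][:,:2].astype(np.float32)
    for _ in range(3):
        vx,vy,x0,y0=cv2.fitLine(p,cv2.DIST_HUBER,0,.01,.01).ravel(); d=(p[:,0]-x0)*vy-(p[:,1]-y0)*vx; p=p[abs(d)<.013]
    if vy<0: vx,vy=-vx,-vy
    print(n,"rail axis yaw",np.degrees(np.arctan2(-vx,vy)),"x at y=0",x0-vx/vy*y0, "width",np.percentile(d,[2,98]),len(p))
    m=(z>.026)&(z<.034)&(x>.64)&(x<.76)&(abs(y)<.33); q=c[m][:,:2]-[x0,y0]; s=q@[vx,vy]; dd=q@[vy,-vx]; s=s[abs(dd)<.011]
    print("rail ends",np.array([x0,y0])+s.min()*np.array([vx,vy]),np.array([x0,y0])+s.max()*np.array([vx,vy]))
    m=(z>.028)&(z<.038)&(x>.62)&(x<.69)&(y>.19)&(y<.3)
    p=c[m][:,:2].astype(np.float32); print("stop",cv2.minAreaRect(p),"ymin/max by x",[(round(a,3),p[(p[:,0]>a)&(p[:,0]<a+.015)][:,1].min(),p[(p[:,0]>a)&(p[:,0]<a+.015)][:,1].max()) for a in(.625,.64,.655,.665) if ((p[:,0]>a)&(p[:,0]<a+.015)).any()])
    m=(z>.045)&(z<.055)&(x>.48)&(x<.67)&(abs(y-.02)<.13)
    p=c[m][:,:2].astype(np.float32); b=cv2.minAreaRect(p);print("case",b,cv2.boxPoints(b).round(3).tolist())
E
```

```text
T rail axis yaw 4.620853 x at y=0 0.7113134 width [-0.01011288  0.00933959] 910
rail ends [ 0.73171193 -0.25238018] [0.68836335 0.28395016]
stop ((0.6549016237258911, 0.23897477984428406), (0.0889340415596962, 0.06968127936124802), 89.59878540039062) ymin/max by x [(0.625, np.float32(0.23700891), np.float32(0.25693724)), (0.64, np.float32(0.23721752), np.float32(0.25703606)), (0.655, np.float32(0.23919901), np.float32(0.25784913)), (0.665, np.float32(0.23968938), np.float32(0.27925885))]
case ((0.571127712726593, 0.019375137984752655), (0.17075638473033905, 0.10992567241191864), 73.78961944580078) [[0.4950000047683716, -0.04699999839067459], [0.6000000238418579, -0.07800000160932541], [0.6480000019073486, 0.0860000029206276], [0.5419999957084656, 0.11699999868869781]]
S rail axis yaw 4.285825 x at y=0 0.7111841 width [-0.00908375  0.01053105] 756
rail ends [ 0.73027599 -0.25475689] [0.69001552 0.28246778]
stop ((0.6552913784980774, 0.2391453981399536), (0.06904149800539017, 0.08803901076316833), 0.41759681701660156) ymin/max by x [(0.625, np.float32(0.23382828), np.float32(0.2548905)), (0.64, np.float32(0.23370016), np.float32(0.25599018)), (0.655, np.float32(0.23575799), np.float32(0.26025367)), (0.665, np.float32(0.23773642), np.float32(0.28332248))]
case ((0.5696905851364136, 0.017316877841949463), (0.17167416214942932, 0.11349961161613464), 73.55513000488281) [[0.4909999966621399, -0.04899999871850014], [0.6000000238418579, -0.08100000023841858], [0.6480000019073486, 0.08399999886751175], [0.5400000214576721, 0.11599999666213989]]
```

The enlarged crop confirms the grey stop at crop (186,195), touching the rail's front at its left end. The blue and orange blocks stand free, so they are decoys. The case has to move about +74 mm towards the rail and +127 mm left, and turn about +21°.

Next I'll work out where to start the first push.

```bash
cat >> h.py <<'E'
O=np.array([.7101,.0155]); A=np.radians(4.5); rx=np.array([np.cos(A),np.sin(A)]); ry=np.array([-np.sin(A),np.cos(A)])
def w(X,Y): return O+X*rx+Y*ry
def rl(p): d=np.asarray(p)[:2]-O; return np.array([d@rx,d@ry])
E
python3 - <<'E'
from h import *
import plant
print([ (k,getattr(plant,k)) for k in dir(plant) if 'tip' in k.lower()], [k for k in dir(plant) if k[0]!='_'])
print("case rail",rl([.5705,.0185]),"start",w(-.245,.014),"stop face",rl([.64,.2365]))
E
```

```text
[('tips_ahead', 0.008)] ['Unreachable', 'get_state', 'read_camera', 'sign_off', 'tips_ahead']
case rail [-0.13893428  0.01394364] start [0.46475683 0.01023436] stop face [-0.05254444  0.22581871]
```

move_arm(linear=[[0.0175,-0.0296,0.006],[0.0175,-0.0296,0.006],[0.0175,-0.0296,0.006],[0.0175,-0.0296,0.006],[0.0175,-0.0296,0.006],[0.0175,-0.0296,0.006],[0.0175,-0.0296,0.006],[0.0175,-0.0296,0.006],[0.0175,-0.0296,0.006],[0.0175,-0.0296,0.006],[0.0064,-0.033,0],[0.0064,-0.033,0],[0.0064,-0.033,0],[0.0064,-0.033,0],[0.0064,-0.033,0],[0.0064,-0.033,0],[0.0064,-0.033,0],[0.0064,-0.033,0],[0.0064,-0.033,0],[0.0064,-0.033,0]], twist=[[0,0,1.2],[0,0,1.2],[0,0,1.2],[0,0,1.2],[0,0,1.2],[0,0,1.2],[0,0,1.2],[0,0,1.2],[0,0,1.2],[0,0,1.2],[0,0,1.2],[0,0,1.2],[0,0,1.2],[0,0,1.2],[0,0,1.2],[0,0,1.2],[0,0,1.2],[0,0,1.2],[0,0,1.2],[0,0,1.2]], grip=1)

```text
time: 1.77
eef_pos: [0.4609, -0.018, 0.2879]
tcp_rot: [-0.057, 0.998, -0.007, -0.004]
contact_force: [0.5, 0.5, 0.6]
opening: 0.995
```

move_arm(linear=[[0.001,0.007,-0.033],[0.001,0.007,-0.033],[0.001,0.007,-0.033],[0.001,0.007,-0.033],[0,0,-0.033],[0,0,-0.033],[0,0,-0.025],[0,0,-0.01],[0,0,0]], twist=[[0,0,-1],[0,0,-1],[0,0,0],[0,0,0],[0,0,0],[0,0,0],[0,0,0],[0,0,0],[0,0,0]])

```text
time: 2.52
eef_pos: [0.4624, 0.0017, 0.0464]
tcp_rot: [-0.03, 0.999, -0.01, -0.002]
contact_force: [-0.7, -0.1, 0.0]
opening: 1.0
```

```bash
python3 - <<'E'
from plant import *
from h import *
from scipy.spatial.transform import Rotation as Ro
s=get_state(); print(s["time"],s["eef_pos"],s["qpos"],rl(s["eef_pos"]),Ro.from_quat(s["tcp_rot"]).as_matrix().round(3),s["contact_force"])
r=read_camera("top"); cv2.imwrite("pics/t1.png",r["img"])
E
```

```text
2.5167 [0.46242431 0.00172462 0.04644155] [-0.20582445  0.08239383  2.21108457 -0.02599904  0.84794106 -1.81998775] [-0.247993   0.0056995] [[-0.998 -0.061 -0.004]
 [-0.06   0.998 -0.019]
 [ 0.005 -0.019 -1.   ]] [-0.67388336 -0.09552437  0.02057326]
```

View pics/t1.png

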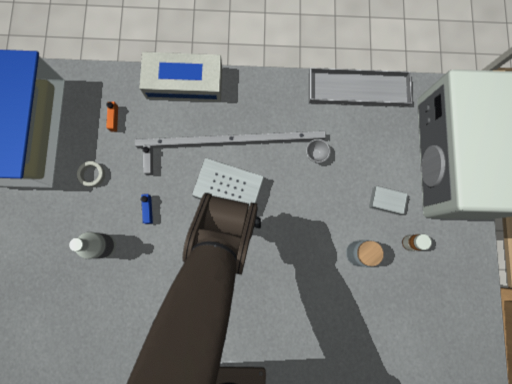

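The arm is down behind the case at about (222,215), and the case at (228,185) hasn't moved. I'll lower a little further and start pushing towards the rail.

move_arm(linear=[[0,0,-0.015],[0,0.004,-0.012],[0,0.004,0],[0.008,0.0006,0],[0.008,0.0006,0],[0.008,0.0006,0],[0.008,0.0006,0],[0.008,0.0006,0],[0.008,0.0006,0],[0.008,0.0006,0],[0.008,0.0006,0],[0.008,0.0006,0],[0.008,0.0006,0]], twist=[[0.5,0,0.5],[0.5,0,0.5],[0,0,0],[0,0,0],[0,0,0],[0,0,0],[0,0,0],[0,0,0],[0,0,0],[0,0,0],[0,0,0],[0,0,0],[0,0,0]])

```text
time: 3.65
eef_pos: [0.5517, 0.0147, 0.0263]
tcp_rot: [-0.038, 0.999, -0.003, -0.001]
contact_force: [-3.7, -2.8, 1.5]
opening: 1.0
```

```bash
cat > look.py <<'E'
import sys
from plant import *
from h import *
from scipy.spatial.transform import Rotation as Ro
s=get_state(); M=Ro.from_quat(s["tcp_rot"]).as_matrix()
print(s["time"],s["eef_pos"].round(4),"rail",rl(s["eef_pos"]).round(4),"yaw tool y",np.degrees(np.arctan2(-M[0,1],M[1,1])).round(2),"z",M[:,2].round(3),"F",s["contact_force"].round(1),"q6",s["qpos"][5].round(2))
for n in ("top","scene"):
    r=read_camera(n); cv2.imwrite(f"pics/{n}{sys.argv[1]}.png",r["img"])
    c=cloud(r)
    m=((abs(c[...,2]-.051)<.004)&(r["depth"]>0)&(c[...,0]>.45)&(c[...,0]<.70)&(c[...,1]>-.2)&(c[...,1]<.235)).astype(np.uint8)
    k,l,st,_=cv2.connectedComponentsWithStats(m); 
    if k<2: continue
    i=1+st[1:,4].argmax(); b=cv2.minAreaRect(c[l==i][:,:2].astype(np.float32))
    (cx,cy),(a,bb),an=b
    bp=cv2.boxPoints(b); print(n,"case rail",rl((cx,cy)).round(4),"size",round(a,3),round(bb,3),"ang rel rail",round((an-4.5+45)%90-45,2),"corners",np.array([rl(q) for q in bp]).round(3).tolist())
    e=(c[l==i][:,:2]-O)@np.array([rx,ry]).T
    # front (rail-side) edge line & left edge line, from percentile slices
    ys=np.arange(np.percentile(e[:,1],5),np.percentile(e[:,1],95),.01)
    f=[(yy,e[abs(e[:,1]-yy)<.005][:,0].max()) for yy in ys]; pf=np.polyfit(*np.array(f).T,1); print("  far edge: slope deg",np.degrees(np.arctan(-pf[0])).round(2),"median X",np.median([v for _,v in f]).round(4),"left end Y",np.percentile(e[:,1],99.5).round(4))
E
python3 look.py 2
```

```text
3.65 [0.5517 0.0147 0.0263] rail [-0.158   0.0116] yaw tool y 4.39 z [-0.003 -0.006 -1.   ] F [-3.7 -2.8  1.5] q6 -1.8
top case rail [-0.0575  0.0362] size 0.07 0.179 ang rel rail 13.0 corners [[-0.112, 0.116], [-0.071, -0.059], [-0.003, -0.043], [-0.044, 0.131]]
  far edge: slope deg 0.05 median X -0.0379 left end Y 0.1153
scene case rail [-0.1012  0.0296] size 0.131 0.172 ang rel rail 0.24 corners [[-0.167, 0.115], [-0.166, -0.057], [-0.035, -0.056], [-0.036, 0.116]]
  far edge: slope deg -0.07 median X -0.0365 left end Y 0.1135
```

View pics/scene2.png

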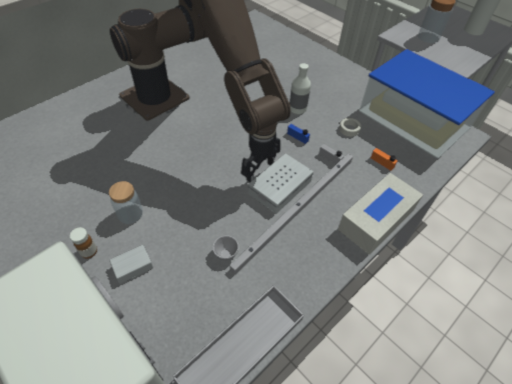

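The case now lies parallel to the rail, at about (282,182) in the scene view, with about 27 mm left to the rail. I'll keep pushing slowly until it touches.

move_arm(linear=[[0.007,0.0006,0],[0.007,0.0006,0],[0.006,0.0005,0],[0.004,0.0003,0],[0.003,0.0002,0],[0.003,0.0002,0],[0.003,0.0002,0],[0.002,0.0002,0]], twist=[[0,0,0],[0,0,0],[0,0,0],[0,0,0],[0,0,0],[0,0,0],[0,0,0],[0,0,0]])

```text
time: 4.42
eef_pos: [0.5777, 0.0191, 0.0268]
tcp_rot: [-0.044, 0.999, -0.002, -0.019]
contact_force: [-10.3, -4.8, 7.0]
opening: 0.997
```

```bash
python3 look.py 3
```

```text
4.4167 [0.5777 0.0191 0.0268] rail [-0.1317  0.014 ] yaw tool y 5.08 z [-0.037 -0.006 -0.999] F [-10.3  -4.8   7. ] q6 -1.79
top case rail [-0.0196 -0.0039] size 0.015 0.091 ang rel rail -3.16 corners [[-0.025, 0.042], [-0.03, -0.049], [-0.014, -0.05], [-0.009, 0.041]]
  far edge: slope deg -2.3 median X -0.0131 left end Y 0.0414
scene case rail [-0.0773  0.032 ] size 0.133 0.173 ang rel rail 0.77 corners [[-0.145, 0.118], [-0.142, -0.055], [-0.01, -0.054], [-0.012, 0.119]]
  far edge: slope deg -0.23 median X -0.0125 left end Y 0.1166
```

move_arm(linear=[[-0.018,-0.0015,0],[-0.018,-0.0015,0],[0,0,0.035],[0,0,0.035],[0,0,0.035],[0.008,-0.008,0],[0.008,-0.008,0],[0.008,-0.008,0],[0.008,-0.008,0],[0.008,-0.008,0],[0.008,-0.008,0],[0.008,-0.008,0],[0.008,-0.008,0],[0.008,-0.008,0],[0.008,-0.008,0],[0.008,-0.008,0],[0.008,-0.008,0],[0,0,0]], twist=[[0,0,0],[0,0,0],[0,-1,0],[0,-1,0],[0,0,0],[0,0,-7],[0,0,-7],[0,0,-7],[0,0,-7],[0,0,-7],[0,0,-7],[0,0,-7],[0,0,-7],[0,0,-7],[0,0,-7],[0,0,-7],[0,0,-7],[0,0,0]], grip=0.45)

```text
time: 6.02
eef_pos: [0.6611, -0.0785, 0.1518]
tcp_rot: [0.649, 0.76, -0.003, 0.03]
contact_force: [-0.4, -0.1, -0.1]
opening: 0.449
```

```bash
python3 look.py 4
```

```text
6.0167 [ 0.6611 -0.0785  0.1518] rail [-0.0563 -0.0899] yaw tool y -80.9 z [ 0.041 -0.043 -0.998] F [-0.4 -0.1 -0.1] q6 -0.4
top case rail [-0.0657  0.0734] size 0.11 0.092 ang rel rail 0.12 corners [[-0.121, 0.119], [-0.121, 0.027], [-0.01, 0.028], [-0.011, 0.119]]
  far edge: slope deg 0.35 median X -0.0122 left end Y 0.1186
scene case rail [-0.0664  0.0325] size 0.111 0.172 ang rel rail 0.25 corners [[-0.122, 0.118], [-0.121, -0.054], [-0.011, -0.053], [-0.012, 0.119]]
  far edge: slope deg -0.26 median X -0.0125 left end Y 0.1165
```

View pics/scene4.png

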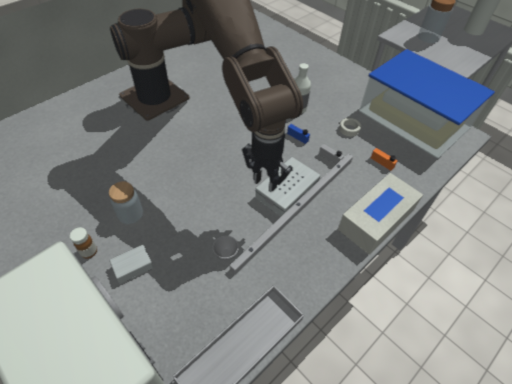

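The case is flush with the rail at (288,185). I'll correct the tool's tilt and position, then go down beside the right end.

move_arm(linear=[[-0.007,-0.003,0],[-0.007,-0.003,0],[0,0,0],[0,0,-0.03],[0,0,-0.03],[0,0,-0.03],[0,0,-0.022],[0,0,-0.01],[0,0,0]], twist=[[1.25,1.2,-2.3],[1.25,1.2,-2.3],[0,0,0],[0,0,0],[0,0,0],[0,0,0],[0,0,0],[0,0,0],[0,0,0]])

```text
time: 6.87
eef_pos: [0.6467, -0.0771, 0.0306]
tcp_rot: [0.666, 0.746, 0.004, 0.004]
contact_force: [-1.4, 0.7, -0.9]
opening: 0.447
```

```bash
python3 look.py 5
```

```text
6.8667 [ 0.6467 -0.0771  0.0306] rail [-0.0704 -0.0874] yaw tool y -83.58 z [ 0.012  0.    -1.   ] F [-1.4  0.7 -0.9] q6 -0.39
top case rail [-0.0659  0.0543] size 0.11 0.13 ang rel rail -0.09 corners [[-0.121, 0.12], [-0.121, -0.011], [-0.011, -0.011], [-0.011, 0.119]]
  far edge: slope deg 0.2 median X -0.0117 left end Y 0.1188
scene case rail [-0.0673  0.0333] size 0.112 0.172 ang rel rail -0.34 corners [[-0.123, 0.12], [-0.124, -0.052], [-0.012, -0.053], [-0.011, 0.119]]
  far edge: slope deg -0.11 median X -0.0122 left end Y 0.1169
```

move_arm(linear=[[0,0,-0.008],[-0.0006,0.008,0],[-0.0006,0.008,0],[-0.0006,0.008,0],[-0.0006,0.008,0],[-0.0006,0.008,0],[-0.0006,0.008,0],[-0.0006,0.008,0],[-0.0006,0.008,0],[-0.0006,0.008,0],[-0.0006,0.008,0],[-0.0006,0.008,0],[-0.0006,0.008,0]], twist=[[0,0.7,-1.9],[0,0,0],[0,0,0],[0,0,0],[0,0,0],[0,0,0],[0,0,0],[0,0,0],[0,0,0],[0,0,0],[0,0,0],[0,0,0],[0,0,0]])

```text
time: 8.05
eef_pos: [0.6465, 0.0231, 0.036]
tcp_rot: [0.677, 0.736, 0.002, 0.012]
contact_force: [0.3, -3.6, -1.4]
opening: 0.452
```

```bash
python3 look.py 6
```

```text
8.05 [0.6465 0.0231 0.036 ] rail [-0.0628  0.0126] yaw tool y -85.16 z [ 0.021 -0.012 -1.   ] F [ 0.3 -3.6 -1.4] q6 -0.19
top case rail [-0.0656  0.1615] size 0.109 0.066 ang rel rail 0.63 corners [[-0.121, 0.194], [-0.12, 0.128], [-0.011, 0.129], [-0.011, 0.195]]
  far edge: slope deg 1.45 median X -0.0115 left end Y 0.1935
scene case rail [-0.0659  0.111 ] size 0.11 0.173 ang rel rail 0.71 corners [[-0.122, 0.197], [-0.12, 0.024], [-0.01, 0.025], [-0.012, 0.198]]
  far edge: slope deg 0.18 median X -0.0123 left end Y 0.1953
```

View pics/scene6.png

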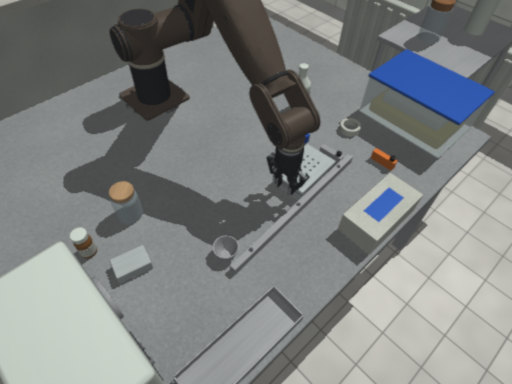

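The case is sliding along the rail, with its left end about 30 mm short of the stop. The tool has risen to z = 0.036, so I'll trim that while pushing the rest slowly.

move_arm(linear=[[-0.0015,0.007,-0.003],[-0.0015,0.007,-0.003],[-0.001,0.005,-0.003],[-0.001,0.004,-0.001],[-0.0005,0.003,-0.001],[-0.0003,0.003,0],[-0.0003,0.003,0],[-0.0003,0.003,0]], twist=[[0.3,0.6,0],[0.3,0.6,0],[0,0,0],[0,0,0],[0,0,0],[0,0,0],[0,0,0],[0,0,0]])

```text
time: 8.82
eef_pos: [0.6462, 0.048, 0.0346]
tcp_rot: [0.675, 0.737, -0.005, 0.01]
contact_force: [-0.2, -4.3, -0.9]
opening: 0.448
```

```bash
python3 look.py 7
```

```text
8.8167 [0.6462 0.048  0.0346] rail [-0.0612  0.0375] yaw tool y -84.96 z [ 0.008 -0.022 -1.   ] F [-0.2 -4.3 -0.9] q6 -0.15
top case rail [-0.0668  0.195 ] size 0.109 0.053 ang rel rail -1.88 corners [[-0.121, 0.223], [-0.122, 0.171], [-0.013, 0.167], [-0.011, 0.219]]
  far edge: slope deg -2.71 median X -0.0123 left end Y 0.22
scene case rail [-0.0317  0.1522] size 0.092 0.197 ang rel rail 29.04 corners [[-0.12, 0.216], [-0.024, 0.044], [0.056, 0.088], [-0.039, 0.261]]
  far edge: slope deg 0.53 median X -0.0124 left end Y 0.2193
```

move_arm(linear=[[-0.0006,0.003,-0.001],[-0.0006,0.003,-0.001],[-0.0003,0.003,0],[-0.0003,0.003,0],[-0.0003,0.003,0]], twist=[[0.6,0,0],[0.6,0,0],[0,0,0],[0,0,0],[0,0,0]])

```text
time: 9.33
eef_pos: [0.6454, 0.0545, 0.0347]
tcp_rot: [0.674, 0.739, -0.003, 0.009]
contact_force: [0.4, -13.1, -0.6]
opening: 0.449
```

```bash
python3 look.py 8
```

```text
9.3333 [0.6454 0.0545 0.0347] rail [-0.0615  0.0439] yaw tool y -84.73 z [ 0.009 -0.017 -1.   ] F [  0.4 -13.1  -0.6] q6 -0.15
top case rail [-0.0667  0.2007] size 0.109 0.049 ang rel rail -3.0 corners [[-0.12, 0.228], [-0.123, 0.179], [-0.013, 0.173], [-0.011, 0.222]]
  far edge: slope deg 0.59 median X -0.0127 left end Y 0.2255
scene case rail [-0.0327  0.16  ] size 0.092 0.196 ang rel rail 29.33 corners [[-0.121, 0.223], [-0.025, 0.052], [0.055, 0.097], [-0.041, 0.268]]
  far edge: slope deg 0.38 median X -0.0127 left end Y 0.223
```

move_arm(linear=[[-0.0003,0.004,0],[-0.0003,0.004,0],[-0.0003,0.004,0]], twist=[[0,0,0],[0,0,0],[0,0,0]])

```text
time: 9.68
eef_pos: [0.6452, 0.0543, 0.0349]
tcp_rot: [0.674, 0.739, -0.011, 0.015]
contact_force: [-0.6, -14.5, -0.6]
opening: 0.449
```

move_arm(linear=[[0.001,-0.015,0],[0.001,-0.015,0],[0,0,0.035],[0,0,0.035],[0,0,0.035],[-0.03,0,0],[-0.03,0,0],[-0.03,0,0],[-0.03,0,0],[-0.03,0,0],[-0.03,0,0],[-0.02,0,0],[0,0,0]], twist=[[0,0,0],[0,0,0],[0,0,0],[0,0,0],[0,0,0],[0,0,7],[0,0,7],[0,0,7],[0,0,7],[0,0,7],[0,0,7],[0,0,7],[0,0,0]])

```text
time: 10.77
eef_pos: [0.4409, 0.0303, 0.1461]
tcp_rot: [0.297, 0.955, 0.007, 0.014]
contact_force: [0.3, 0.3, -0.7]
opening: 0.45
```

```bash
python3 look.py 9; python3 -c "
import cv2
a=cv2.imread('pics/top9.png')[110:230,110:270];b=cv2.imread('pics/scene9.png')[120:230,250:410]
cv2.imwrite('pics/c9.png',cv2.vconcat([cv2.resize(a,(480,300)),cv2.resize(b,(480,300))]))"
```

```text
10.7667 [0.4409 0.0303 0.1461] rail [-0.2672  0.0359] yaw tool y -34.57 z [ 0.03   0.005 -1.   ] F [ 0.3  0.3 -0.7] q6 -1.14
top case rail [-0.0662  0.1411] size 0.11 0.17 ang rel rail 0.13 corners [[-0.122, 0.226], [-0.121, 0.056], [-0.011, 0.056], [-0.011, 0.226]]
  far edge: slope deg 0.33 median X -0.0122 left end Y 0.2232
scene case rail [-0.0673  0.1384] size 0.11 0.173 ang rel rail 0.11 corners [[-0.123, 0.225], [-0.122, 0.052], [-0.012, 0.052], [-0.012, 0.225]]
  far edge: slope deg 0.34 median X -0.0126 left end Y 0.2226
```

View pics/c9.png

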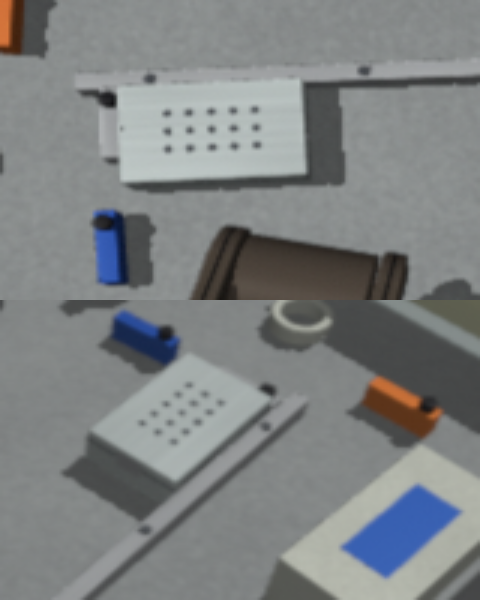

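Both crops show the case against the rail and the grey stop, with the decoys untouched. Without a push on it, the case measures X = -0.066 and Y = 0.141, turned 0.1°. I'll give it one light square push towards the rail from the front to make sure it's flush.

move_arm(linear=[[0.0134,0.0153,0],[0.0134,0.0153,0],[0.0134,0.0153,0],[0.0134,0.0153,0],[0.0134,0.0153,0],[0.0134,0.0153,0],[0.0134,0.0153,0],[0,0,0],[0,0,0]], twist=[[0,0.8,6.5],[0,0.8,6.5],[0,0,6.5],[0,0,6.5],[0,0,6.5],[0,0,6],[0,0,0],[0,0,0],[0,0,0]], grip=0.8)

```text
time: 11.62
eef_pos: [0.5575, 0.1452, 0.1498]
tcp_rot: [-0.036, 0.999, 0.009, 0.006]
contact_force: [-0.4, -0.5, -0.3]
opening: 0.799
```

```bash
python3 look.py 10|head -1
```

```text
11.6167 [0.5575 0.1452 0.1498] rail [-0.142   0.1413] yaw tool y 4.19 z [ 0.012  0.019 -1.   ] F [-0.4 -0.5 -0.3] q6 -1.58
```

move_arm(linear=[[-0.014,-0.004,0],[-0.014,-0.004,0],[0,0,0],[0,0,-0.03],[0,0,-0.03],[0,0,-0.03],[0,0,-0.02],[0,0,-0.008],[0,0,0]], twist=[[-0.5,0.3,0],[-0.5,0.3,0],[0,0,0],[0,0,0],[0,0,0],[0,0,0],[0,0,0],[0,0,0],[0,0,0]])

```text
time: 12.47
eef_pos: [0.5312, 0.1319, 0.0319]
tcp_rot: [-0.029, 1.0, 0.001, 0.007]
contact_force: [-0.5, 0.4, -0.7]
opening: 0.801
```

```bash
python3 look.py 11
```

```text
12.4667 [0.5312 0.1319 0.0319] rail [-0.1692  0.13  ] yaw tool y 3.34 z [ 0.013  0.003 -1.   ] F [-0.5  0.4 -0.7] q6 -1.57
top case rail [-0.0628  0.1394] size 0.108 0.171 ang rel rail -2.6 corners [[-0.113, 0.227], [-0.121, 0.056], [-0.013, 0.051], [-0.005, 0.222]]
  far edge: slope deg 0.33 median X -0.0122 left end Y 0.2227
scene case rail [-0.067  0.139] size 0.11 0.173 ang rel rail 0.44 corners [[-0.123, 0.225], [-0.121, 0.052], [-0.011, 0.053], [-0.013, 0.226]]
  far edge: slope deg 0.43 median X -0.0126 left end Y 0.2218
```

move_arm(linear=[[0.007,0.0008,-0.003],[0.007,0.0008,-0.003],[0.006,0.0006,0],[0.004,0.0004,0],[0.004,0.0004,0],[0.003,0.0003,0],[0.003,0.0003,0],[0.003,0.0003,0],[0.003,0.0003,0],[0.003,0.0003,0]], twist=[[0,0.4,0.6],[0,0.4,0.6],[0,0,0],[0,0,0],[0,0,0],[0,0,0],[0,0,0],[0,0,0],[0,0,0],[0,0,0]])

```text
time: 13.4
eef_pos: [0.5692, 0.136, 0.034]
tcp_rot: [-0.041, 0.999, -0.0, -0.018]
contact_force: [-10.0, -1.4, 8.4]
opening: 0.793
```

```bash
python3 look.py 12
```

```text
13.4 [0.5692 0.136  0.034 ] rail [-0.1311  0.1312] yaw tool y 4.69 z [-0.037 -0.002 -0.999] F [-10.   -1.4   8.4] q6 -1.59
top case rail [-0.0648  0.0863] size 0.112 0.06 ang rel rail 2.22 corners [[-0.122, 0.114], [-0.119, 0.054], [-0.008, 0.058], [-0.01, 0.119]]
  far edge: slope deg 2.44 median X -0.0114 left end Y 0.1117
scene case rail [-0.0759  0.1384] size 0.13 0.172 ang rel rail 0.16 corners [[-0.141, 0.224], [-0.14, 0.052], [-0.011, 0.053], [-0.011, 0.225]]
  far edge: slope deg 0.27 median X -0.0114 left end Y 0.2223
```

move_arm(linear=[[-0.015,-0.0012,0],[-0.02,-0.0016,0],[-0.02,-0.0016,0],[0,0,0.03],[0,0,0.035],[0,0,0.035],[-0.025,-0.03,0.02],[-0.02,-0.035,0.02],[0,-0.035,0.02],[0,-0.035,0.02],[0,0,0],[0,0,0]], twist=[[0,0,0],[0,0,0],[0,0,0],[0,0,0],[0,0,0],[0,0,0],[0,0,0],[0,0,0],[0,0,0],[0,0,0],[0,0,0],[0,0,0]])

```text
time: 14.5
eef_pos: [0.4674, -0.0039, 0.2222]
tcp_rot: [-0.043, 0.999, -0.003, -0.016]
contact_force: [-0.4, 0.7, -0.2]
opening: 0.8
```

```bash
python3 look.py 13; python3 -c "
import cv2
a=cv2.imread('pics/top13.png')[125:195,130:230];b=cv2.imread('pics/scene13.png')[130:210,280:380]
cv2.imwrite('pics/c13.png',cv2.hconcat([cv2.resize(a,(400,400),interpolation=2),cv2.resize(b,(400,400),interpolation=2)]))"
```

```text
14.5 [ 0.4674 -0.0039  0.2222] rail [-0.2435 -0.0003] yaw tool y 4.93 z [-0.032 -0.007 -0.999] F [-0.4  0.7 -0.2] q6 -1.87
top case rail [-0.065   0.1412] size 0.11 0.17 ang rel rail 0.02 corners [[-0.12, 0.226], [-0.12, 0.056], [-0.01, 0.056], [-0.01, 0.226]]
  far edge: slope deg -0.1 median X -0.0115 left end Y 0.2257
scene case rail [-0.066   0.1382] size 0.111 0.171 ang rel rail 0.15 corners [[-0.122, 0.224], [-0.121, 0.052], [-0.01, 0.053], [-0.011, 0.224]]
  far edge: slope deg 0.09 median X -0.0116 left end Y 0.2225
```

View pics/c13.png

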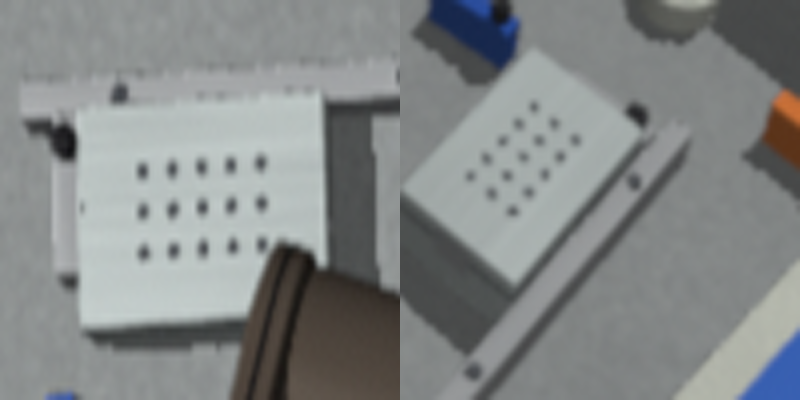

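View pics/top13.png

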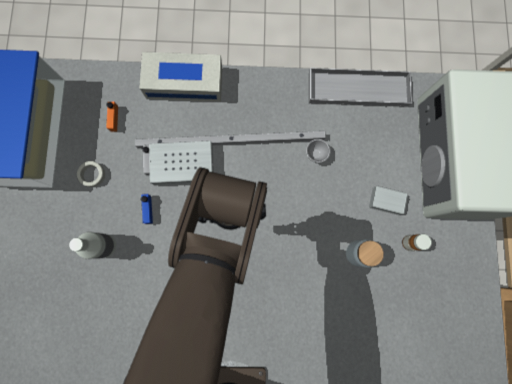

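The top view shows the case at (181,162), flush under the rail and touching the grey stop at (147,160). The pot is at (319,152), and the blue block, tape, bottle, jar, small box and vial all stand where they were. The arm is clear, so I'm handing in.

```bash
python3 -c "
from plant import *
print(sign_off())"
```

```text
the job is handed in; nothing more can be done
None
```

The case is home: one long side is flat against the back rail and its left end is against the grey stop, which is clamped at the rail's left (+y) end. I pushed it square to the rail with the open fingers, slid it left to the stop, then gave it one light push towards the rail. It was never gripped or lifted.

- **Fit to the rail:** the case centre is 65 mm (top view) or 66 mm (scene view) from the rail's origin, against a target of 65 mm. It is within about 0.15° of parallel.
- **Fit to the stop:** the top view puts the case's end at 226 mm along the rail, matching the stop's face at 226 mm. The scene view reads about 2 mm less for the case's end, and it showed the stop's face 1–4 mm short as well, so I take that as calibration error. While I pushed against the stop, the force rose from 4 N to about 14 N and the case stopped moving.
- **Everything else:** by eye, the other objects in the top view stand where they did at the start; I did not re-measure them. The last force reading was under 1 N with the tool 0.22 m up and clear of the case. The recorded time was 14.5 s, and the highest force in any reading was about 15 N.

I did not push towards the stop again after the final push to the rail. The case's measured position along the rail was unchanged by that push, to within 0.2 mm in both views.

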